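# Eject the sampler tray with the release pin

## Task

Take the long release pin (the one with the slim, tall handle) from its stand and push it straight down through the round hole in the cover of the white sampler unit, until its collar meets the cover or the tray springs out at the front. Then hang the pin back upright in its empty place in the stand and let go. Touch the unit with the pin only, not with the gripper, and leave the short thick pin in the stand.

Things in the scene. Friction and masses are not known exactly. Their poses are not given: they have to be found in the camera images.
- release_pin_handle (a point): Middle of the handle of the long release pin, hanging loose and upright in the stand. Black round handle 18 mm in diameter, 50 mm tall (25 mm above and below this point); below it a steel collar 34 mm in diameter, 4 mm thick; then a steel shaft 8 mm in diameter, 50 mm long. About 60 g. z runs up along the pin; it is round, so any grasp direction serves.
- release_pin_tip (a point): Lower end of the long release pin's shaft, 79 mm straight below the middle of its handle and 50 mm below the underside of its collar.
- short_pin_handle (a point): Middle of the handle of the other pin, which stays in the stand: stubby, black handle 28 mm in diameter and 28 mm tall, the same 34 mm collar, a shaft 12 mm thick and only 24 mm long.
- pin_stand: Open aluminium stand fixed to the table, 60 (x) x 140 (y) x 70 mm tall; origin at the centre of its underside, z up. Its top plate (upper face at 70 mm, 6 mm thick) has two round 20 mm holes at x = 0, y = +35 and -35 mm in its own frame. Each pin hangs through one, its collar lying on the plate, tip of the long one 20 mm above the table; which pin is where varies.
- eject_hole (a point): Centre of the mouth of the round 20 mm access hole in the flat top of the sampler unit, level with its upper face (80 mm above the table). A flat 32 x 32 mm sprung latch plate lies 38 mm below the mouth: it resists with 6 N, rising to 9 N when 12 mm down. About 8 mm down it frees the tray; at 12 mm the pin's collar meets the cover. It springs back up after.
- sampler: White box-shaped sampler unit fixed to the table, 150 (x) x 110 (y) x 80 mm tall, origin at the centre of its underside, z up. Its tray, with a grey front, fills the face at -x and comes out toward -x. To the right of the unit and the stand a tall instrument rises at the back: keep the arm clear of it. The access hole is in the 5 mm thick cover at x = +35 mm, y = 0.
- sample_tray (a joint): How far the sampler's tray has come out at the front of the unit, m: 0 = shut and latched, 0.05 = fully out. A spring drives it out by itself in about half a second when the latch is tripped, and it stays out.
Things that resemble listed ones, but are neither listed nor needed, are in the scene too. There is more than one size of the part that bears release_pin_handle; the job needs the middle-sized.

How it is judged (in metres and radians):
On the way, in this order (a step that is already met when the one before it is completed fails the run):
1. the release pin, held in the gripper, reaches down into the access hole while the tray is still shut (x of release_pin_tip in the frame of eject_hole between -0.012 and 0.012 m and y of release_pin_tip in the frame of eject_hole between -0.012 and 0.012 m and z of release_pin_tip in the frame of eject_hole below -0.01 m and contact force between the fingers and release_pin above 0.5 N and value of joint sample_tray below 0.006 m), for 0.1 s.
2. the tray springs out while the pin is held over or in the hole (value of joint sample_tray above 0.035 m and contact force between the fingers and release_pin above 0.5 N and horizontal distance between release_pin_tip and eject_hole below 0.06 m), for 0.1 s.
At the end, for the whole second after the job is handed in: The tray is at least 40 mm out; the release pin hangs in a hole of the stand, collar on the plate (its tip within 13 mm of the hole's axis, 12 to 28 mm above the stand's underside), within 10 degrees of upright and at rest; the short pin is within 25 mm of where it was (value of joint sample_tray above 0.04 m and (y of release_pin_tip in the frame of pin_stand between 0.022 and 0.048 m or y of release_pin_tip in the frame of pin_stand between -0.048 and -0.022 m) and x of release_pin_tip in the frame of pin_stand between -0.013 and 0.013 m and z of release_pin_tip in the frame of pin_stand between 0.012 and 0.028 m and angle between release_pin_tip's own z axis and vertical below 0.17 rad and linear speed of release_pin below 0.03 m/s and distance of short_pin_handle from where it was at the start of the episode below 0.025 m); the robot touches nothing.
It fails at once if the gripper or arm presses on the sampler unit or its tray with more than 4 N (contact force between any of the fingers, the arm and sampler above 4 N).
It fails at once if the short pin is taken out of the stand (distance of short_pin_handle from where it was at the start of the episode above 0.035 m).
It also fails if it takes over 56 s, if anything falls off the work surface, if the arm or the gripper's body presses on something with over 40 N, if the wrist force passes 120 N, or if a joint passes its speed limit or range.

## Robot

A 6-joint arm with a two-finger parallel gripper is mounted at the origin on a cart in front of the work surface, level with it; the furniture and walls round the work are solid. World frame = base frame: x ahead of the robot, y to its left, z up, the work surface at z = 0. Lengths are in mm, angles in rad, forces in N, time in s.
With the tool pointing down it reaches from about 350 to 875 mm from the base axis. Payload 4.2 kg.
Tool frame: the origin (TCP) lies midway between the tips of the shut fingers; the grasp point (between the pads) lies 19 mm behind it; z points along the fingers, y is the line along which they close (so a half turn about z gives the same grasp; the last joint's range is limited). The gripper opens to 85 mm and grips with 20 to 120 N. Pads are 22 mm wide; open, the fingers measure 114 mm over their backs; the gripper's body (76 mm by 85 mm) begins 54 mm behind the grasp point. The pads swing forward as they close: fully open they stand 13 mm farther back than shut.
Start: joints at [1.453, 0.385, 0.008, 0, -1.194, -0.259], TCP at [229.934, 581.145, 231.312] pointing down, gripper open.
Joint ranges: [-3.14, 3.14], [-1.21, 2.06], [-1.07, 1.41], [-3.16, 2.05], [-2.99, -0.16], [-3.1, 3.1]. Speed limits (rad/s): [2.79, 2.79, 3.14, 3.14, 3.14, 3.14].

## Interface

Orientations are given as a unit quaternion [x, y, z, w].
In Python, from bench import arm gives the robot as it stands.
- The arm moves only by the tool send_rows, never from a script. Its argument "targets" is a list of rows, each an object of numbers: "gripper": the gripper command: -1 is fully open, 1 is shut, values between are in proportion; "x", "y", "z": the shift along the tool's x, y, z in cm; "ax", "ay", "az": the turn, a rotation vector about the tool's x, y, z in degrees. A call has 1 to 5 rows; each row shifts and turns the commanded pose from where the row before left it, along the tool's axes as they then stand; what a row does not reach is not made up. A row lasts 1/12 s, in which the tool goes at most 41.7 mm and 7.16 degrees, less where a joint would pass 70% of its speed; a pose out of reach is approached as far as the arm can. A call is refused whole if a number of a shift passes 4.17 or a number of a turn 7.16, either way. A call with a gripper value outside its range is refused whole. The fingers move at their own pace and stop on an object; the grip force is fixed at half the most. Time passes only in rows, so rows that do not move let the fingers close. It gives the time, the measured TCP pose, the force, the opening and the grip force at its end, in the units of the state.
- arm.read_state(): the state, without advancing time (a new reading comes with each control period).
- arm.get_image(name): name is "scene" or "top"; returns (picture, depth): 420x560x3 uint8, red, green, blue; 420x560 float32, mm along the optical axis (not along the pixel's ray), 0 where there is no reading.
- arm.camera_model(name): a dict with "fx", "fy", "cx", "cy" (pixels), "distortion" ([k1, k2, p1, p2, k3] as OpenCV has them; the pictures are not rectified), "cam_to_world" (4x4, takes a point from camera to world coordinates). Camera axes: x right, y down, z forward; pixel columns grow to the right and rows downward; lengths in mm; the calibration is good to about 2 mm. A picture is of the moment at which its call begins. camera_model takes no time and is no camera call.
- arm.job_done(): hands the job in; it is judged then, once.
Trained networks look in the newest picture that a camera, given by its name, has taken for a name from the list of things; names that differ only in an ending like _2 or _b are one class to them, and where a whole thing is asked for, a point or a joint stands for the part that bears it (a point fixed in the world has none). Each returns a list of dicts, best first, with "score" (0 to 1); they miss things now and then, are a little off and sometimes report something else, mostly with a low value. They report only what shows in the picture. A call takes as long as a camera call. They do not tell look-alikes from the thing itself.
- arm.boxes_of(camera, thing): "rect" ([left, top, width, height] in pixels, round what is visible of it).
The state is a dict: "clock": time; "joints": joint angles; "joint_vel": joint speeds; "joint_efforts": joint torques, N m; "position": TCP position; "ee_rot": TCP orientation; "contact_force": force on the tool from outside, world axes, zero at the start; "wrist_torque": the same for the moment, N m; "gripper_width": finger opening in mm; "grasp_force": force on a finger pad.
Only numpy, scipy, OpenCV 4.12 (cv2) and the standard library are available. Lean on these libraries where they do the work, as an engineer would, in place of code of your own. Each camera call takes 0.05 s, during which the arm holds its last target. There are 200 camera calls.

## Working session

There is one attempt and no reset: what is moved stays moved. The work goes in short steps, Python scripts to look and compute and a tool call to move; the robot and the scene stay as the last step left them, time stands still between calls to the robot, and variables do not carry over. Pictures are saved under pics/ and viewed, at most 10 in all, crops included, and the job is handed in when it is done.

Besides the shell and the picture viewer there is one more tool, called after ">>>" as a command line: name --argument value ..., lists and objects as JSON in quotes. send_rows: Moves the arm, as the interface text tells. Its arguments: {"type":"object","properties":{"targets":{"type":"array"}},"required":["targets"]}

```bash
mkdir -p pics
cat > h.py <<'E'
import numpy as np, cv2
from bench import arm
def shot(n,f=None):
    im,d=arm.get_image(n)
    if f: cv2.imwrite('pics/'+f,im[:,:,::-1])
    return im,d
def world(n,u,v,z):  # z depth mm
    c=arm.camera_model(n);K=np.array([[c['fx'],0,c['cx']],[0,c['fy'],c['cy']],[0,0,1.]])
    p=cv2.undistortPoints(np.array([[[u,v]]],float),K,np.array(c['distortion'],float))[0,0]
    return (np.array(c['cam_to_world'])@np.array([p[0]*z,p[1]*z,z,1]))[:3]
def ray(n,u,v):
    o=world(n,u,v,0);d=world(n,u,v,1)-o;return o,d
def atz(n,u,v,h):
    o,d=ray(n,u,v);return o+d*(h-o[2])/d[2]
def tri(r1,r2):
    (a,d),(b,e)=r1,r2;M=np.c_[d,-e];s=np.linalg.lstsq(M,b-a,rcond=None)[0]
    p,q=a+d*s[0],b+e*s[1];return (p+q)/2,np.linalg.norm(p-q)
E
python3 - <<'E'
from h import *
np.set_printoptions(precision=1,suppress=True)
for n in('scene','top'):
    im,d=shot(n,n+'1.png')
    print(n,np.array(arm.camera_model(n)['cam_to_world']).tolist())
    for t in('release_pin_handle','short_pin_handle','pin_stand','sampler','eject_hole'):
        for b in arm.boxes_of(n,t):
            x,y,w,h=b['rect'];u,v=x+w/2,y+h/2
            z=d[int(min(v,419)),int(min(u,559))]
            print(t,round(b['score'],2),np.array(b['rect']),world(n,u,v,z))
s=arm.read_state();print(s)
E
```

```text
scene [[0.60310667383822, -0.5268702280981482, 0.5988907268572493, -58.87309128537188], [-0.7974829764490701, -0.3824336693587923, 0.4666533947317882, -86.36172692911008], [-0.01682980230814034, -0.7590469361538688, -0.6508183359968384, 656.5150558133266], [0.0, 0.0, 0.0, 1.0]]
release_pin_handle 0.95 [281.  216.   23.6  48.9] [397.1 256.9  93.9]
release_pin_handle 0.86 [379.  209.2  25.1  61.8] [500.6 132.8  84.1]
release_pin_handle 0.59 [229.6 227.8  14.5  34.9] [367.1 355.2  49. ]
short_pin_handle 0.6 [321.9 242.3  20.4  26.3] [403.7 186.1  97.2]
pin_stand 0.66 [267.7 230.5  88.8  80.2] [384.7 209.8  63.9]
sampler 0.66 [195.9 158.6  95.2  89.4] [432.  393.   80.4]
sampler 0.33 [284.  217.3  20.2  50.3] [398.6 255.5  89. ]
eject_hole 0.7 [194.9 156.3  96.6  87.7] [437.7 398.6  81.2]
eject_hole 0.19 [282.5 222.   19.3  30.3] [396.9 258.  100.8]
top [[0.01665158966847221, -0.991509969033104, 0.12896009409691908, 327.8120470626192], [-0.9994556470282886, -0.012831950426116063, 0.030393266878156355, 292.3794281474887], [-0.028480417566776748, -0.12939599049520467, -0.9911839100081209, 
[... 216 characters left out ...]
.2  17.4  15.3] [399.4 265.5 126. ]
short_pin_handle 0.65 [330.1 219.   15.3  17.7] [411.3 190.9 102.9]
pin_stand 0.66 [290.3 214.5  61.4  34.6] [404.8 225.4  72.4]
sampler 0.93 [195.8 173.   67.2  51.9] [476.8 436.6  81.6]
eject_hole 0.92 [197.4 175.2  68.3  52.5] [471.1 431.4  81.1]
{'clock': 0.6, 'joints': array([ 1.5,  0.4,  0. , -0. , -1.2, -0.3]), 'joint_vel': array([ 0., -0., -0.,  0.,  0.,  0.]), 'joint_efforts': array([  0. , -39.2,  18.9,   4.2,  -0. ,   0. ]), 'position': array([229.9, 581.1, 231.3]), 'ee_rot': array([ 1. , -0.2, -0. ,  0. ]), 'contact_force': array([ 0.2, -0.2, -0.6]), 'wrist_torque': array([-0.,  0., -0.]), 'grasp_force': 0.0, 'gripper_width': 85.44784600875478}
```

Run:
```python
import cv2,numpy as np
a=cv2.imread('pics/scene1.png')[130:300,180:440];b=cv2.imread('pics/top1.png')[150:280,180:400]
a=cv2.resize(a,(800,523),interpolation=3)
cv2.imwrite('pics/a.png',a);cv2.imwrite('pics/b.png',cv2.resize(b,(800,473),interpolation=3))
```

```text
(no output)
```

View pics/scene1.png

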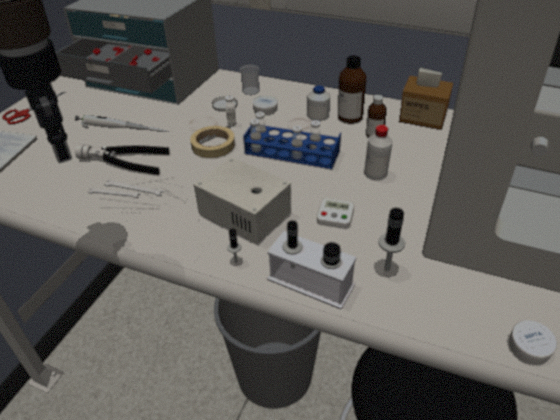

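View pics/a.png

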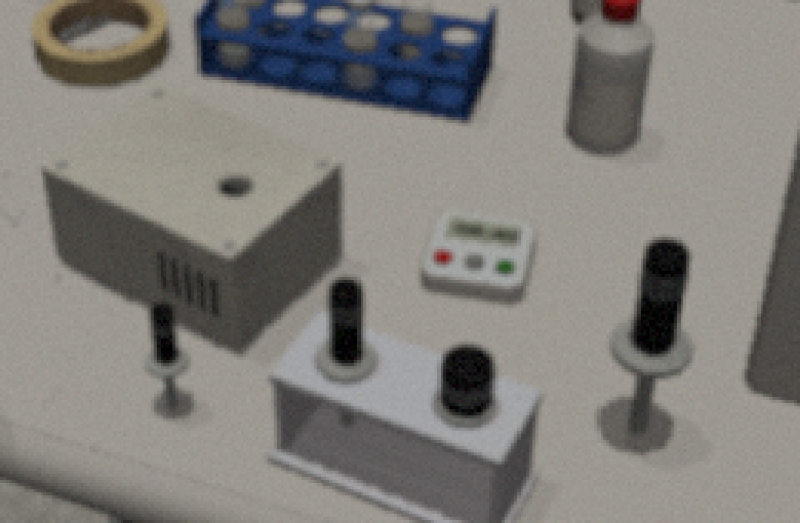

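View pics/b.png

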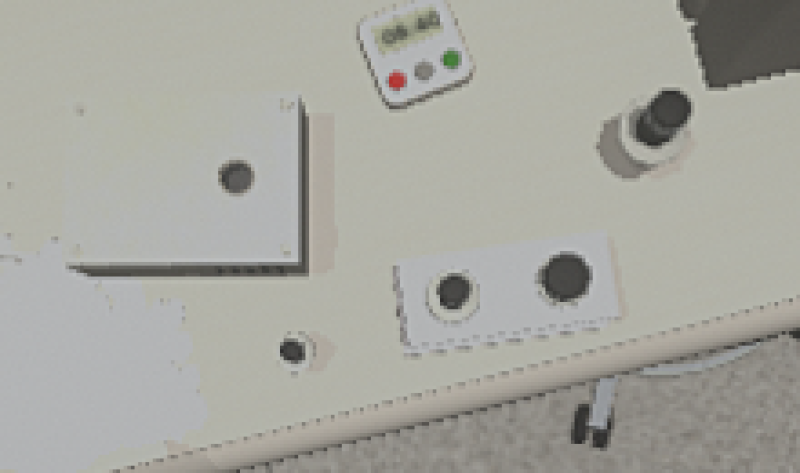

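The long pin wanted is in the stand: scene (293,235), top (305,230). Look-alikes are the small one at scene (234,240), the large one at (394,227), and the short pin in the stand at (331,252). The sizes confirm the choice. The cover hole is at scene (257,190), top (245,199).

Run:
```python
from h import *
np.set_printoptions(precision=1,suppress=True)
P={'hole':((256.7,190.1),(244.9,198.7)),'hand_top':((292.5,222.0),(305.1,229.8)),'collar':((292.5,247),(304.3,231.1)),'short_top':((332,245),(335.6,226.4))}
H={'hole':80,'hand_top':124,'collar':74,'short_top':102}
for k,(a,b) in P.items():
    print(k,*tri(ray('scene',*a),ray('top',*b)),'top@z',atz('top',*b,H[k]),'scene@z',atz('scene',*a,H[k]))
from scipy.spatial.transform import Rotation as R
print(R.from_quat(arm.read_state()['ee_rot']).as_matrix())
# stand edges in top
c=arm.camera_model('top');print(c['fx'],arm.read_state()['clock'])
for n,p in(('standTL',(396,265)),('TR',(610,235)),('BR',(620,318)),('BL',(405,352)),('sTR',(300,97)),('sBR',(302,262)),('sBL',(70,265)),('sTL',(68,110))):
    print(n,atz('top',180+p[0]*.275,150+p[1]*.275,70 if n[0:2]!='sT' and n[0:2]!='sB' else 80))
```

```text
hole [478.7 401.3  76.5] 0.10974426212352613 top@z [478.1 400.9  80. ] scene@z [475.5 398.3  80. ]
hand_top [404.3 263.2 125.3] 1.0908646714386203 top@z [404.  263.5 124. ] scene@z [405.8 263.7 124. ]
collar [405.9 263.7  67.8] 1.0022995210640189 top@z [405.7 263.6  74. ] scene@z [400.6 260.3  74. ]
short_top [414.8 195.1 105.5] 1.9548146809123115 top@z [414.5 195.5 102. ] scene@z [418.5 196.3 102. ]
[[ 0.9 -0.4 -0. ]
 [-0.4 -0.9 -0. ]
 [-0.   0.  -1. ]]
379.08342071914893 0.6
standTL [424.6 299.   70. ]
TR [445.4 163.8  70. ]
BR [392.9 157.8  70. ]
BL [369.7 292.6  70. ]
sTR [530.3 361.5  80. ]
sBR [424.5 357.8  80. ]
sBL [420.6 504.7  80. ]
sTL [520.6 510.5  80. ]
```

>>> send_rows --targets '[{"az":7,"gripper":-1},{"az":7,"gripper":-1},{"az":7,"gripper":-1},{"az":7,"gripper":-1},{"az":7,"gripper":-1}]'

```text
$.targets[0]: bad value
```

Run:
```python
from h import *
from scipy.spatial.transform import Rotation as R
s=arm.read_state();M=R.from_quat(s['ee_rot']).as_matrix();print(s['position'],s['clock'],np.degrees(np.arctan2(M[1,0],M[0,0])),M.round(3))
```

```text
[229.9021432  581.13796013 231.27994782] 0.6 -21.588081463930926 [[ 0.93  -0.368 -0.   ]
 [-0.368 -0.93  -0.   ]
 [-0.     0.    -1.   ]]
```

>>> send_rows --targets '[{"gripper":-1,"x":0,"y":0,"z":0,"ax":0,"ay":0,"az":6.84},{"gripper":-1,"x":0,"y":0,"z":0,"ax":0,"ay":0,"az":6.84},{"gripper":-1,"x":0,"y":0,"z":0,"ax":0,"ay":0,"az":6.84},{"gripper":-1,"x":0,"y":0,"z":0,"ax":0,"ay":0,"az":6.84},{"gripper":-1,"x":0,"y":0,"z":0,"ax":0,"ay":0,"az":6.84}]'

```text
clock: 1.02
position: [229.9, 581.2, 231.3]
ee_rot: [0.882, -0.47, -0.0, -0.0]
contact_force: [-0.8, -0.6, 0.4]
gripper_width: 85.3
grasp_force: 0.0
```

>>> send_rows --targets '[{"gripper":-1,"x":0,"y":0,"z":0,"ax":0,"ay":0,"az":6.84},{"gripper":-1,"x":0,"y":0,"z":0,"ax":0,"ay":0,"az":6.84},{"gripper":-1,"x":0,"y":0,"z":0,"ax":0,"ay":0,"az":6.84},{"gripper":-1,"x":0,"y":0,"z":0,"ax":0,"ay":0,"az":6.84},{"gripper":-1,"x":0,"y":0,"z":0,"ax":0,"ay":0,"az":6.84}]'

```text
clock: 1.43
position: [229.9, 581.1, 231.4]
ee_rot: [-0.705, 0.709, 0.0, 0.0]
contact_force: [-0.7, 0.3, 0.6]
gripper_width: 85.4
grasp_force: 0.0
```

>>> send_rows --targets '[{"gripper":-1,"x":3.17,"y":-1.74,"z":0,"ax":0,"ay":0,"az":0},{"gripper":-1,"x":3.17,"y":-1.74,"z":0,"ax":0,"ay":0,"az":0},{"gripper":-1,"x":3.17,"y":-1.74,"z":0,"ax":0,"ay":0,"az":0},{"gripper":-1,"x":3.17,"y":-1.74,"z":0,"ax":0,"ay":0,"az":0},{"gripper":-1,"x":3.17,"y":-1.74,"z":0,"ax":0,"ay":0,"az":0}]'

```text
clock: 1.85
position: [317.4, 421.2, 231.5]
ee_rot: [0.707, -0.707, -0.0, -0.0]
contact_force: [0.5, 0.2, 0.1]
gripper_width: 85.7
grasp_force: 0.0
```

>>> send_rows --targets '[{"gripper":-1,"x":3.17,"y":-1.74,"z":0,"ax":0,"ay":0,"az":0},{"gripper":-1,"x":3.17,"y":-1.74,"z":0,"ax":0,"ay":0,"az":0},{"gripper":-1,"x":3.17,"y":-1.74,"z":0,"ax":0,"ay":0,"az":0},{"gripper":-1,"x":3.17,"y":-1.74,"z":0,"ax":0,"ay":0,"az":0},{"gripper":-1,"x":3.17,"y":-1.74,"z":0,"ax":0,"ay":0,"az":0}]'

```text
clock: 2.27
position: [404.5, 262.6, 231.7]
ee_rot: [0.707, -0.707, -0.0, -0.0]
contact_force: [0.4, -0.3, -0.1]
gripper_width: 85.4
grasp_force: 0.0
```

>>> send_rows --targets '[{"gripper":-1,"x":0,"y":0,"z":2.5,"ax":0,"ay":0,"az":0},{"gripper":-1,"x":0,"y":0,"z":2.5,"ax":0,"ay":0,"az":0},{"gripper":-1,"x":0,"y":0,"z":0,"ax":0,"ay":0,"az":0}]'

```text
clock: 2.52
position: [402.0, 261.2, 177.4]
ee_rot: [-0.706, 0.708, 0.0, -0.004]
contact_force: [-0.9, -0.5, -0.9]
gripper_width: 85.5
grasp_force: 0.0
```

Run:
```python
from h import *
s=arm.read_state();print(s['position'],s['ee_rot'],s['clock'])
a,_=shot('scene');b,_=shot('top')
c=np.hstack([cv2.resize(a[130:300,210:380],(400,400),interpolation=2),cv2.resize(b[160:280,240:360],(400,400),interpolation=2)])
cv2.imwrite('pics/c.png',c[:,:,::-1])
```

```text
[402.0107141  261.21322914 177.41683142] [-7.06126465e-01  7.08072100e-01  3.43689174e-04 -4.38166523e-03] 2.5167
```

View pics/c.png

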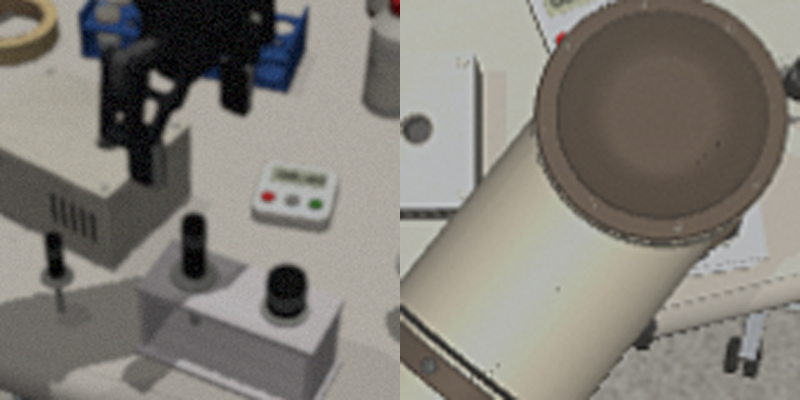

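The wanted pin stands at crop (193,245), below the fingers at (145,165) and (237,95). Now I'll settle the pose.

>>> send_rows --targets '[{"gripper":-1,"x":0,"y":0,"z":0,"ax":0,"ay":0,"az":0},{"gripper":-1,"x":0,"y":0,"z":0,"ax":0,"ay":0,"az":0},{"gripper":-1,"x":0,"y":0,"z":0,"ax":0,"ay":0,"az":0}]'

```text
clock: 2.87
position: [404.4, 265.2, 182.6]
ee_rot: [0.708, -0.707, -0.0, -0.001]
contact_force: [-0.1, -0.3, -0.5]
gripper_width: 85.2
grasp_force: 0.0
```

>>> send_rows --targets '[{"gripper":-1,"x":0.15,"y":0,"z":1.9,"ax":0,"ay":0,"az":0},{"gripper":-1,"x":0,"y":0,"z":1.9,"ax":0,"ay":0,"az":0},{"gripper":-1,"x":0,"y":0,"z":1.9,"ax":0,"ay":0,"az":0},{"gripper":-1,"x":0,"y":0,"z":1.9,"ax":0,"ay":0,"az":0},{"gripper":-1,"x":0,"y":0,"z":1.9,"ax":0,"ay":0,"az":0}]'

```text
clock: 3.28
position: [404.3, 263.5, 86.4]
ee_rot: [0.707, -0.707, -0.0, -0.001]
contact_force: [-0.5, -0.1, 0.5]
gripper_width: 85.5
grasp_force: 0.0
```

>>> send_rows --targets '[{"gripper":-1,"x":0,"y":0,"z":0,"ax":0,"ay":0,"az":0},{"gripper":-1,"x":0,"y":0,"z":0,"ax":0,"ay":0,"az":0},{"gripper":-1,"x":0,"y":0,"z":0,"ax":0,"ay":0,"az":0},{"gripper":-1,"x":0,"y":0,"z":0,"ax":0,"ay":0,"az":0}]'

```text
clock: 3.62
position: [404.8, 263.7, 87.9]
ee_rot: [0.707, -0.707, -0.0, -0.002]
contact_force: [0.9, -0.1, 0.6]
gripper_width: 85.4
grasp_force: 0.0
```

>>> send_rows --targets '[{"gripper":1,"x":0,"y":0,"z":0,"ax":0,"ay":0,"az":0},{"gripper":1,"x":0,"y":0,"z":0,"ax":0,"ay":0,"az":0},{"gripper":1,"x":0,"y":0,"z":0,"ax":0,"ay":0,"az":0},{"gripper":1,"x":0,"y":0,"z":0,"ax":0,"ay":0,"az":0},{"gripper":1,"x":0,"y":0,"z":0,"ax":0,"ay":0,"az":0}]'

```text
clock: 4.03
position: [404.0, 262.7, 86.5]
ee_rot: [0.707, -0.707, -0.0, -0.0]
contact_force: [-0.4, -0.2, 0.1]
gripper_width: 25.2
grasp_force: 0.0
```

>>> send_rows --targets '[{"gripper":1,"x":0,"y":0,"z":0,"ax":0,"ay":0,"az":0},{"gripper":1,"x":0,"y":0,"z":0,"ax":0,"ay":0,"az":0},{"gripper":1,"x":0,"y":0,"z":0,"ax":0,"ay":0,"az":0},{"gripper":1,"x":0,"y":0,"z":0,"ax":0,"ay":0,"az":0},{"gripper":1,"x":0,"y":0,"z":0,"ax":0,"ay":0,"az":0}]'

```text
clock: 4.45
position: [404.2, 262.8, 86.5]
ee_rot: [0.707, -0.707, 0.0, -0.0]
contact_force: [-0.0, -0.1, 2.7]
gripper_width: 16.3
grasp_force: 58.4
```

>>> send_rows --targets '[{"gripper":1,"x":0,"y":0,"z":-1,"ax":0,"ay":0,"az":0},{"gripper":1,"x":0,"y":0,"z":-2,"ax":0,"ay":0,"az":0},{"gripper":1,"x":0,"y":0,"z":-2.5,"ax":0,"ay":0,"az":0},{"gripper":1,"x":0,"y":0,"z":-2.5,"ax":0,"ay":0,"az":0},{"gripper":1,"x":0,"y":0,"z":-2,"ax":0,"ay":0,"az":0}]'

```text
clock: 4.87
position: [404.0, 262.8, 187.6]
ee_rot: [0.707, -0.707, -0.0, -0.0]
contact_force: [0.8, 0.5, -1.1]
gripper_width: 16.4
grasp_force: 58.5
```

>>> send_rows --targets '[{"gripper":1,"x":0,"y":0,"z":0,"ax":0,"ay":0,"az":0},{"gripper":1,"x":0,"y":0,"z":0,"ax":0,"ay":0,"az":0},{"gripper":1,"x":0,"y":0,"z":0,"ax":0,"ay":0,"az":0}]'

```text
clock: 5.12
position: [403.3, 262.1, 185.2]
ee_rot: [-0.707, 0.707, 0.0, -0.001]
contact_force: [0.3, -0.2, -0.2]
gripper_width: 16.7
grasp_force: 58.5
```

Run:
```python
from h import *
s=arm.read_state();print(s['position'],s['ee_rot'],s['clock'])
a,_=shot('scene','s2.png')
c=cv2.resize(a[100:300,200:400],(600,600),interpolation=2)
cv2.imwrite('pics/d.png',c[:,:,::-1])
```

```text
[403.26634771 262.08780706 185.2403839 ] [-7.07002024e-01  7.07210739e-01  2.36172489e-04 -1.02649279e-03] 5.1167
```

View pics/d.png

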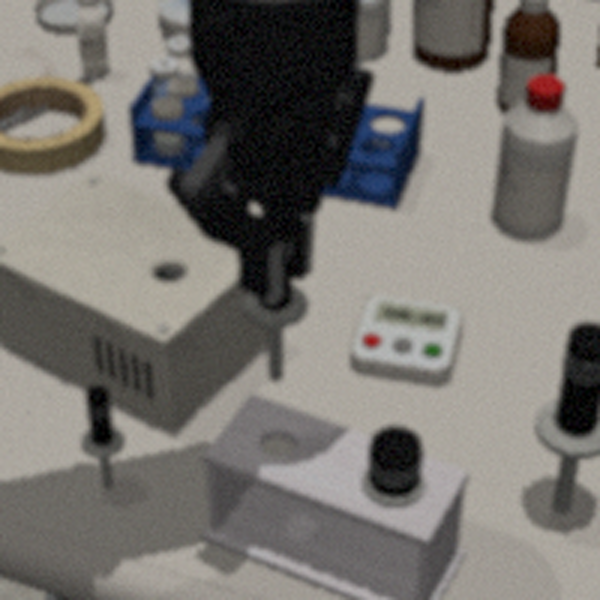

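The pin hangs upright in the gripper with its tip at crop (276,377); the empty stand hole is at (280,443) and the cover hole at (170,270). Next I'll move over the cover hole.

>>> send_rows --targets '[{"gripper":1,"x":-2.0,"y":-1.1,"z":0,"ax":0,"ay":0,"az":0},{"gripper":1,"x":-3.2,"y":-1.7,"z":0,"ax":0,"ay":0,"az":0},{"gripper":1,"x":-3.2,"y":-1.7,"z":0,"ax":0,"ay":0,"az":0},{"gripper":1,"x":-3.2,"y":-1.7,"z":0,"ax":0,"ay":0,"az":0},{"gripper":1,"x":-2.1,"y":-1.15,"z":0,"ax":0,"ay":0,"az":0}]'

```text
clock: 5.58
position: [478.3, 401.7, 184.0]
ee_rot: [0.707, -0.707, 0.0, 0.001]
contact_force: [-0.1, -0.1, -0.3]
gripper_width: 16.6
grasp_force: 58.5
```

>>> send_rows --targets '[{"gripper":1,"x":0,"y":0,"z":1.2,"ax":0,"ay":0,"az":0},{"gripper":1,"x":0,"y":0,"z":1.2,"ax":0,"ay":0,"az":0},{"gripper":1,"x":0,"y":0,"z":0,"ax":0,"ay":0,"az":0},{"gripper":1,"x":0,"y":0,"z":0,"ax":0,"ay":0,"az":0},{"gripper":1,"x":0,"y":0,"z":0,"ax":0,"ay":0,"az":0}]'

```text
clock: 6.0
position: [477.5, 399.5, 162.1]
ee_rot: [0.707, -0.707, 0.0, 0.0]
contact_force: [-0.7, 0.4, -0.5]
gripper_width: 16.5
grasp_force: 58.6
```

Run:
```python
from h import *
s=arm.read_state();print(s['position'],s['ee_rot'],s['clock'])
a,_=shot('scene','s3.png')
c=cv2.resize(a[120:240,190:310],(600,600),interpolation=2)
cv2.imwrite('pics/e.png',c[:,:,::-1])
print('standhole',atz('scene',293.3,247.7,70),'hole',atz('scene',256.7,190.1,80))
```

```text
[477.52648351 399.45940033 162.06720249] [ 7.07212223e-01 -7.07001164e-01  2.63780583e-04  3.93625805e-04] 6.0
standhole [403.25520121 260.69720845  70.        ] hole [475.46194556 398.32029553  80.        ]
```

View pics/e.png

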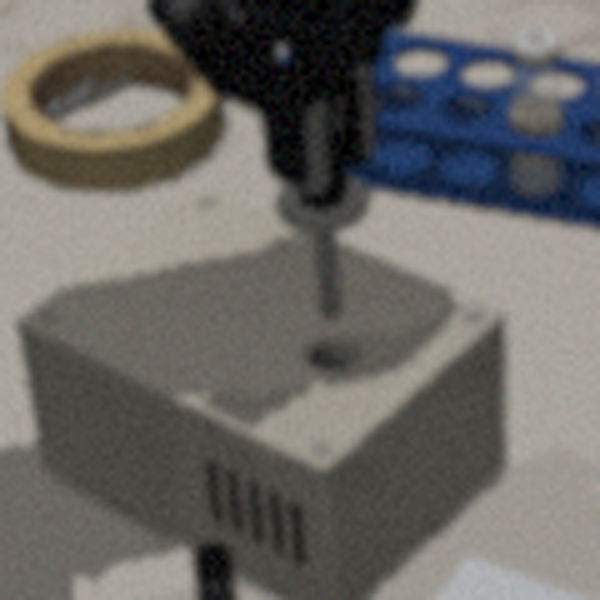

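The tip is at crop (331,315), just above the hole mouth at (333,352). I'll check the offset numerically.

Run:
```python
from h import *
print(atz('scene',190+331/5,120+316/5,95.5)-atz('scene',190+333/5,120+352/5,80))
```

```text
[ 1.46097571  1.0550184  15.5       ]
```

>>> send_rows --targets '[{"gripper":1,"x":0.08,"y":0.1,"z":1,"ax":0,"ay":0,"az":0},{"gripper":1,"x":0,"y":0,"z":1,"ax":0,"ay":0,"az":0},{"gripper":1,"x":0,"y":0,"z":1,"ax":0,"ay":0,"az":0},{"gripper":1,"x":0,"y":0,"z":1,"ax":0,"ay":0,"az":0},{"gripper":1,"x":0,"y":0,"z":0,"ax":0,"ay":0,"az":0}]'

```text
clock: 6.47
position: [475.2, 397.4, 119.1]
ee_rot: [-0.707, 0.707, -0.0, -0.003]
contact_force: [0.6, 0.0, -1.7]
gripper_width: 16.6
grasp_force: 58.6
```

>>> send_rows --targets '[{"gripper":1,"x":0,"y":0,"z":0,"ax":0,"ay":0,"az":0},{"gripper":1,"x":0,"y":0,"z":0,"ax":0,"ay":0,"az":0},{"gripper":1,"x":0,"y":0,"z":0,"ax":0,"ay":0,"az":0}]'

```text
clock: 6.72
position: [476.8, 399.3, 122.9]
ee_rot: [0.707, -0.707, 0.0, -0.001]
contact_force: [1.0, 0.4, -1.2]
gripper_width: 16.6
grasp_force: 58.6
```

>>> send_rows --targets '[{"gripper":1,"x":0,"y":0,"z":0.6,"ax":0,"ay":0,"az":0},{"gripper":1,"x":0,"y":0,"z":0.6,"ax":0,"ay":0,"az":0},{"gripper":1,"x":0,"y":0,"z":0.5,"ax":0,"ay":0,"az":0},{"gripper":1,"x":0,"y":0,"z":0.4,"ax":0,"ay":0,"az":0},{"gripper":1,"x":0,"y":0,"z":0.3,"ax":0,"ay":0,"az":0}]'

```text
clock: 7.13
position: [476.7, 399.2, 99.4]
ee_rot: [0.707, -0.707, 0.0, -0.0]
contact_force: [-2.9, -2.3, 7.6]
gripper_width: 16.5
grasp_force: 59.3
```

>>> send_rows --targets '[{"gripper":1,"x":0,"y":0,"z":0,"ax":0,"ay":0,"az":0},{"gripper":1,"x":0,"y":0,"z":0,"ax":0,"ay":0,"az":0},{"gripper":1,"x":0,"y":0,"z":0,"ax":0,"ay":0,"az":0},{"gripper":1,"x":0,"y":0,"z":0,"ax":0,"ay":0,"az":0},{"gripper":1,"x":0,"y":0,"z":0,"ax":0,"ay":0,"az":0}]'

```text
clock: 7.55
position: [476.7, 399.2, 99.7]
ee_rot: [0.707, -0.707, 0.0, -0.001]
contact_force: [-2.3, -1.7, 7.4]
gripper_width: 16.8
grasp_force: 59.3
```

Run:
```python
from h import *
a,_=shot('scene','s4.png');b,_=shot('top')
c=np.hstack([cv2.resize(a[110:270,150:310],(400,400),interpolation=2),cv2.resize(b[130:270,130:270],(400,400),interpolation=2)])
cv2.imwrite('pics/f.png',c[:,:,::-1])
```

```text
(no output)
```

View pics/f.png

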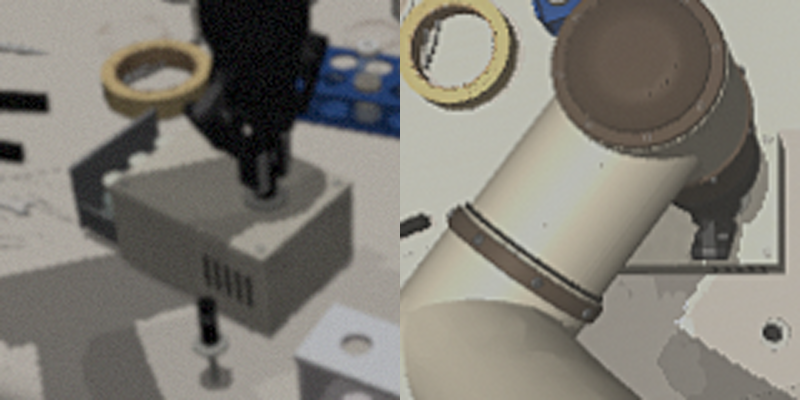

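The tray has sprung out at crop (90,185). Next I'll lift the pin and go back to the stand.

>>> send_rows --targets '[{"gripper":1,"x":0,"y":0,"z":-1,"ax":0,"ay":0,"az":0},{"gripper":1,"x":0,"y":0,"z":-1.8,"ax":0,"ay":0,"az":0},{"gripper":1,"x":0,"y":0,"z":-2.2,"ax":0,"ay":0,"az":0},{"gripper":1,"x":0,"y":0,"z":-2.2,"ax":0,"ay":0,"az":0},{"gripper":1,"x":0,"y":0,"z":-1.4,"ax":0,"ay":0,"az":0}]'

```text
clock: 8.07
position: [476.9, 399.3, 186.6]
ee_rot: [0.707, -0.707, 0.0, -0.001]
contact_force: [-0.2, 0.6, 0.4]
gripper_width: 16.6
grasp_force: 58.9
```

>>> send_rows --targets '[{"gripper":1,"x":0,"y":0,"z":0,"ax":0,"ay":0,"az":0},{"gripper":1,"x":0,"y":0,"z":0,"ax":0,"ay":0,"az":0},{"gripper":1,"x":0,"y":0,"z":0,"ax":0,"ay":0,"az":0}]'

```text
clock: 8.32
position: [475.7, 398.2, 182.8]
ee_rot: [-0.707, 0.707, 0.0, -0.001]
contact_force: [-0.1, -0.4, -0.8]
gripper_width: 16.5
grasp_force: 58.9
```

>>> send_rows --targets '[{"gripper":1,"x":2.0,"y":1.0,"z":0,"ax":0,"ay":0,"az":0},{"gripper":1,"x":3.2,"y":1.7,"z":0,"ax":0,"ay":0,"az":0},{"gripper":1,"x":3.2,"y":1.7,"z":0,"ax":0,"ay":0,"az":0},{"gripper":1,"x":3.2,"y":1.7,"z":0,"ax":0,"ay":0,"az":0},{"gripper":1,"x":2.0,"y":1.03,"z":0,"ax":0,"ay":0,"az":0}]'

```text
clock: 8.73
position: [402.4, 259.1, 182.3]
ee_rot: [-0.707, 0.707, 0.0, -0.003]
contact_force: [0.3, -0.5, -0.3]
gripper_width: 16.6
grasp_force: 58.9
```

>>> send_rows --targets '[{"gripper":1,"x":0,"y":0,"z":1,"ax":0,"ay":0,"az":0},{"gripper":1,"x":0,"y":0,"z":1,"ax":0,"ay":0,"az":0},{"gripper":1,"x":0,"y":0,"z":0,"ax":0,"ay":0,"az":0},{"gripper":1,"x":0,"y":0,"z":0,"ax":0,"ay":0,"az":0},{"gripper":1,"x":0,"y":0,"z":0,"ax":0,"ay":0,"az":0}]'

```text
clock: 9.15
position: [405.3, 262.9, 163.9]
ee_rot: [0.707, -0.707, 0.0, 0.001]
contact_force: [-0.1, 0.4, -0.2]
gripper_width: 16.5
grasp_force: 58.9
```

Run:
```python
from h import *
s=arm.read_state();print(s['position'],s['ee_rot'],s['clock'])
a,_=shot('scene','s5.png')
c=cv2.resize(a[170:290,230:350],(600,600),interpolation=2)
cv2.imwrite('pics/g.png',c[:,:,::-1])
```

```text
[405.27346923 262.9242311  163.94317738] [ 7.07263625e-01 -7.06949668e-01  1.84028850e-04  5.45180935e-04] 9.15
```

View pics/g.png

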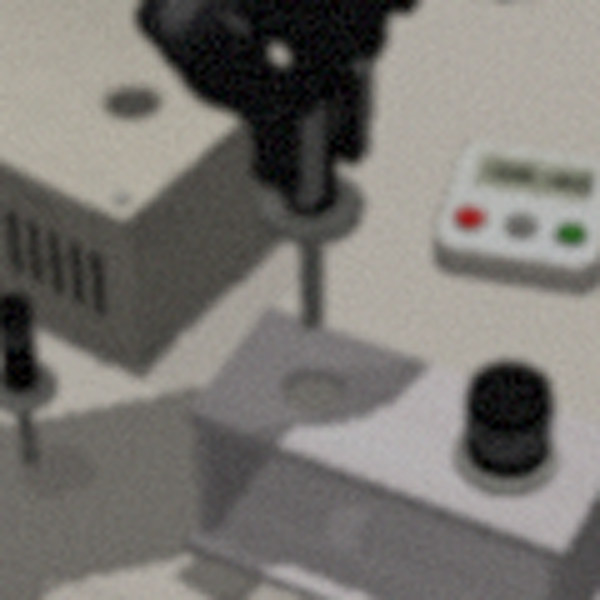

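The tip at crop (313,325) is above the empty hole at (315,388). The 63 px gap matches 27 mm of height, so they are aligned; I'll lower it.

>>> send_rows --targets '[{"gripper":1,"x":0,"y":0,"z":1.0,"ax":0,"ay":0,"az":0},{"gripper":1,"x":0,"y":0,"z":1.2,"ax":0,"ay":0,"az":0},{"gripper":1,"x":0,"y":0,"z":1.2,"ax":0,"ay":0,"az":0},{"gripper":1,"x":0,"y":0,"z":1.2,"ax":0,"ay":0,"az":0},{"gripper":1,"x":0,"y":0,"z":1.2,"ax":0,"ay":0,"az":0}]'

```text
clock: 9.62
position: [405.5, 263.4, 106.1]
ee_rot: [0.707, -0.707, -0.0, -0.0]
contact_force: [0.4, 0.8, -0.6]
gripper_width: 16.7
grasp_force: 58.9
```

>>> send_rows --targets '[{"gripper":1,"x":0,"y":0,"z":0.8,"ax":0,"ay":0,"az":0},{"gripper":1,"x":0,"y":0,"z":0.4,"ax":0,"ay":0,"az":0},{"gripper":1,"x":0,"y":0,"z":0.2,"ax":0,"ay":0,"az":0},{"gripper":1,"x":0,"y":0,"z":0,"ax":0,"ay":0,"az":0},{"gripper":1,"x":0,"y":0,"z":0,"ax":0,"ay":0,"az":0}]'

```text
clock: 10.03
position: [405.5, 263.3, 92.8]
ee_rot: [0.707, -0.707, 0.0, -0.001]
contact_force: [0.5, 0.1, -0.4]
gripper_width: 16.7
grasp_force: 58.9
```

>>> send_rows --targets '[{"gripper":1,"x":0,"y":0,"z":0.2,"ax":0,"ay":0,"az":0},{"gripper":1,"x":0,"y":0,"z":0.2,"ax":0,"ay":0,"az":0},{"gripper":1,"x":0,"y":0,"z":0.1,"ax":0,"ay":0,"az":0},{"gripper":1,"x":0,"y":0,"z":0,"ax":0,"ay":0,"az":0}]'

```text
clock: 10.37
position: [405.1, 262.8, 87.2]
ee_rot: [0.707, -0.707, -0.0, 0.0]
contact_force: [0.3, -0.6, -0.7]
gripper_width: 16.6
grasp_force: 58.9
```

Less than 1 mm above seating, with no contact load. I'll open the gripper.

>>> send_rows --targets '[{"gripper":0.4,"x":0,"y":0,"z":0,"ax":0,"ay":0,"az":0},{"gripper":0.2,"x":0,"y":0,"z":0,"ax":0,"ay":0,"az":0},{"gripper":0,"x":0,"y":0,"z":0,"ax":0,"ay":0,"az":0},{"gripper":-0.3,"x":0,"y":0,"z":0,"ax":0,"ay":0,"az":0},{"gripper":-0.3,"x":0,"y":0,"z":0,"ax":0,"ay":0,"az":0}]'

```text
clock: 10.78
position: [405.2, 263.0, 87.4]
ee_rot: [0.707, -0.707, 0.0, -0.0]
contact_force: [0.2, -0.7, -0.2]
gripper_width: 55.5
grasp_force: 0.0
```

>>> send_rows --targets '[{"gripper":-0.3,"x":0,"y":0,"z":0,"ax":0,"ay":0,"az":0},{"gripper":-0.3,"x":0,"y":0,"z":0,"ax":0,"ay":0,"az":0},{"gripper":-0.3,"x":0,"y":0,"z":0,"ax":0,"ay":0,"az":0},{"gripper":-0.3,"x":0,"y":0,"z":0,"ax":0,"ay":0,"az":0}]'

```text
clock: 11.12
position: [405.2, 262.9, 87.3]
ee_rot: [0.707, -0.707, 0.0, 0.0]
contact_force: [-0.2, 0.9, -0.7]
gripper_width: 55.6
grasp_force: 0.0
```

>>> send_rows --targets '[{"gripper":-0.3,"x":0,"y":0,"z":-1,"ax":0,"ay":0,"az":0},{"gripper":-0.3,"x":0,"y":0,"z":-2,"ax":0,"ay":0,"az":0},{"gripper":-0.3,"x":0,"y":0,"z":-2.5,"ax":0,"ay":0,"az":0},{"gripper":-0.3,"x":0,"y":0,"z":-2.5,"ax":0,"ay":0,"az":0},{"gripper":-0.3,"x":0,"y":0,"z":-2,"ax":0,"ay":0,"az":0}]'

```text
clock: 11.53
position: [405.5, 263.1, 189.2]
ee_rot: [0.707, -0.707, 0.0, -0.001]
contact_force: [-0.1, 0.9, -0.6]
gripper_width: 55.8
grasp_force: 0.0
```

>>> send_rows --targets '[{"gripper":-0.3,"x":0,"y":0,"z":0,"ax":0,"ay":0,"az":0},{"gripper":-0.3,"x":0,"y":0,"z":0,"ax":0,"ay":0,"az":0},{"gripper":-0.3,"x":0,"y":0,"z":0,"ax":0,"ay":0,"az":0},{"gripper":-0.3,"x":0,"y":0,"z":0,"ax":0,"ay":0,"az":0}]'

```text
clock: 11.87
position: [404.6, 262.3, 186.2]
ee_rot: [-0.707, 0.707, 0.0, -0.001]
contact_force: [1.1, -0.5, -0.4]
gripper_width: 55.7
grasp_force: 0.0
```

Run:
```python
from h import *
s=arm.read_state();print(s['position'],s['clock'],s['gripper_width'])
a,_=shot('scene','s6.png')
c=cv2.resize(a[110:310,150:350],(600,600),interpolation=2)
cv2.imwrite('pics/i.png',c[:,:,::-1])
```

```text
[404.6016398  262.2887125  186.16573061] 11.8667 55.723754854698626
```

View pics/i.png

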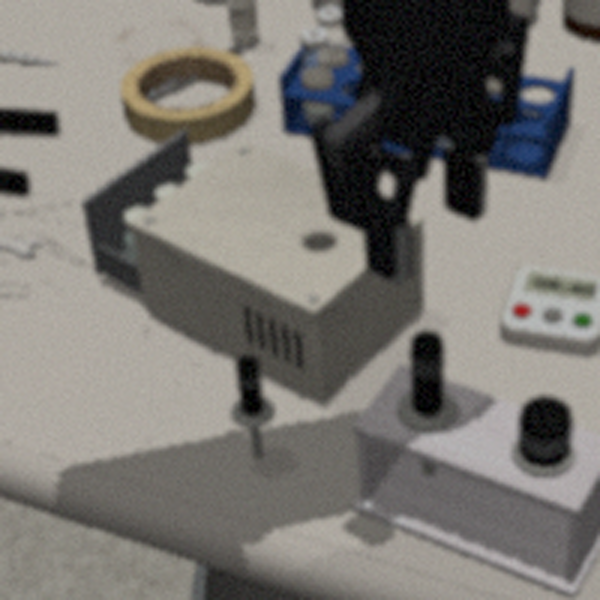

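The pin hangs upright in the stand at crop (427,385), the tray is out at (115,225), and the gripper is clear.

```bash
python3 -c "
from bench import arm
print(arm.job_done())"
```

```text
the job is handed in; nothing more can be done
None
```

The job is handed in: the tray sprang out when the long pin was pushed through the cover hole, the pin is back hanging upright in its place in the stand, and the short pin was not touched; no verdict was returned.

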